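# Refit the glass drainer's loose peg and drain the shot glass on it

## Task

The drying peg has come out of the glass drainer: stand it back in the drainer's empty hole and push it straight down until it is fully home. The drainer lies with a few millimetres of play in its bar tray and the hole is a snug one without a lead-in, so feel for it gently with the peg rather than forcing it. Then put the upside-down shot glass from the worktop over that peg to drain, setting it down softly with its rim flat on the drainer, let go of it, and leave the two tumblers that are already drying where they are.

Things in the scene. Friction and masses are not known exactly. Their poses are not given: they have to be found in the camera images.
- bar_tray: Black rubber bar tray, 130 x 300 x 12 mm, fixed to the worktop; origin at the centre of its underside, x across it, y along it (yaw up to 20 degrees). A slatted beech glass drainer, 106 x 276 mm, flat top 38 mm above the worktop, lies in it, parallel to it but with play: up to 4 mm off centre in the tray's x and up to 4 mm in its y, anew each time. A push under 20 N does not shift it.
- empty_place (a point): Where the empty hole would be if the drainer lay centred: on the tray's long centre line, 85 mm along +y from its middle, at the height of the drainer's top; axes as the tray's. The true hole lies up to 4 mm off in x and up to 4 mm in y. It is round, 17.2 mm wide, 20 mm deep, blind, sharp-edged (no chamfer), in the drainer's flat middle rail, 42 mm wide.
- mid_place (a point): Where the middle peg would stand if the drainer lay centred: 85 mm from the empty place along the tray's -y, at the height of the drainer's top. Beside the middle rail run two slats, 27 mm wide, tops level with it, with 5 mm gaps between; the glasses' rims stand on rail and slats.
- drying_peg: Loose beech peg, 16 mm thick and 64 mm tall with a slightly domed top and a flat square-edged foot, 30 g, standing upright on the worktop. Origin at the centre of its foot, z up along the peg. Fully home its foot is 20 mm below the drainer's top and 44 mm stand out.
- shot_glass: Small plain shot glass, 49 mm wide and 58 mm tall, 90 g, standing upside down on the worktop. Origin at the centre of its closed end (the upper end now), z along the glass from closed end to mouth, so it points down. It narrows from 49 mm at the mouth to 44 mm at the closed end; inside it is about 40 mm clear and 51 mm deep, so it covers a peg that is home with 7 mm to spare above.
- glass_rim (a point): Centre of the mouth of the shot glass, 58 mm from its closed end; at the start it is on the worktop.
- tumbler_mid: Glass tumbler, 56 mm wide and 62 mm tall, upside down over the drainer's middle peg. Origin at the centre of its closed end, which is up, 100 mm above the worktop. Leave it.
- tumbler_far: Glass tumbler, 56 mm wide and 62 mm tall, upside down over the drainer's peg at the other end. Origin at the centre of its closed end, which is up, 100 mm above the worktop. Leave it.

How it is judged:
By the outcome, as a careful person would: the job done as asked, in the order asked, and still so for the second after the job is handed in, with the robot touching nothing.
It also fails if it takes over 72 s, if anything falls off the work surface, if the arm or the gripper's body presses on something with over 40 N, if the wrist force passes 120 N, or if a joint passes its speed limit or range.

## Robot

A 6-joint arm with a two-finger parallel gripper is mounted at the origin on a cart in front of the work surface, level with it; the furniture and walls round the work are solid. World frame = base frame: x ahead of the robot, y to its left, z up, the work surface at z = 0. Lengths are in mm, angles in rad, forces in N, time in s.
With the tool pointing down it reaches from about 350 to 850 mm from the base axis. Payload 8.1 kg.
Tool frame: the origin (TCP) lies on the centre line of the jaws, within the pads' length; the fingertips stand 17 mm ahead of it and the grasp point (between the pads) lies 2 mm behind it; z points along the fingers, y is the line along which they close (so a half turn about z gives the same grasp; the last joint's range is limited). The gripper opens to 93 mm and grips with 3 to 60 N. Pads are 15 mm wide; open, the fingers measure 128 mm over their backs; the gripper's body (75 mm by 188 mm) begins 65 mm behind the grasp point.
Start: joints at [-0.085, 0.13, 1.488, -0, 1.523, -0.085], TCP at [600.004, 0.022, 235.635] pointing down, gripper open.
Joint ranges: [-2.96, 2.96], [-0.89, 2.26], [0.02, 2.5], [-1.34, 4.48], [0, 2.73], [-2.66, 2.66]. Speed limits (rad/s): [2.39, 2.39, 2.79, 3.14, 3.14, 3.14].

## Interface

Orientations are given as a rotation vector (axis times angle).
In Python, from bench import sensors, vision, workorder gives the robot as it stands.
- The arm moves only by the tool carry_out, never from a script. Its argument "series" is a list of rows, each a list of 6 numbers: the shift along the world's x, y, z in mm, then the turn, a rotation vector about the world's x, y, z in degrees. A call has 1 to 12 rows; each row shifts and turns the commanded pose from where the row before left it; what a row does not reach is not made up. A row lasts 1/12 s, in which the tool goes at most 41.7 mm and 7.16 degrees, less where a joint would pass 70% of its speed; a pose out of reach is approached as far as the arm can. A call is refused whole if a number of a shift passes 41.7 or a number of a turn 7.16, either way. A call with a gripper value outside its range is refused whole. "hand" is the opening, from 0 (shut) to 1 (fully open), set as the call begins (left out, the last holds). The fingers move at their own pace and stop on an object; "newtons" is the grip in N (left out, the last holds). Time passes only in rows, so rows that do not move let the fingers close. It gives the time, the measured TCP pose, the force, the opening and the grip force at its end, in the units of the state.
- sensors.state(): the state, without advancing time (a new reading comes with each control period).
- vision.read_camera(name): name is "scene" or "side" or "wrist"; returns (picture, depth): 480x640x3 uint8, blue, green, red; 480x640 float32, mm along the optical axis (not along the pixel's ray), 0 where there is no reading.
- vision.camera_info(name): a dict with "fx", "fy", "cx", "cy" (pixels), "R" (3x3) and "t" (3): a world point X has camera coordinates R X + t; the wrist camera has in their place "tool_from_camera" (4x4, takes a point from camera to tool coordinates, whose origin is the TCP and whose axes are the flange's). Camera axes: x right, y down, z forward; pixel columns grow to the right and rows downward; lengths in mm; the calibration is good to about 2 mm. A picture is of the moment at which its call begins: read the wrist's pose just before it. camera_info takes no time and is no camera call.
- workorder.sign_off(): hands the job in; it is judged then, once.
The state is a dict: "time_s": time; "joint_positions": joint angles; "joint_vel": joint speeds; "tau": joint torques, N m; "ee_pos": TCP position; "tool_rot": TCP orientation; "contact_force": force on the tool from outside, world axes, zero at the start; "wrist_torque": the same for the moment, N m; "grip_width": finger opening in mm; "grip_force": force on a finger pad.
Only numpy, scipy, OpenCV 4.12 (cv2) and the standard library are available. Lean on these libraries where they do the work, as an engineer would, in place of code of your own. Each camera call takes 0.05 s, during which the arm holds its last target. There are 200 camera calls.

## Working session

There is one attempt and no reset: what is moved stays moved. The work goes in short steps, Python scripts to look and compute and a tool call to move; the robot and the scene stay as the last step left them, time stands still between calls to the robot, and variables do not carry over. Pictures are saved under pics/ and viewed, at most 11 in all, crops included, and the job is handed in when it is done.

Besides the shell and the picture viewer there is one more tool, called after "Call:" by a JSON object that holds its "api" and its "payload", one argument or row to a line. carry_out: Moves the arm, as the interface text tells. Its arguments: {"type":"object","properties":{"series":{"type":"array","items":{"type":"array","items":{"type":"number"}}},"hand":{"type":"number"},"newtons":{"type":"number"}},"required":["series"]}

```bash
mkdir -p pics
cat > h.py <<'E'
import numpy as np,cv2
from scipy.spatial.transform import Rotation as Ro
from bench import sensors,vision,workorder
def grab(n):
    s=sensors.state(); p,d=vision.read_camera(n); c=vision.camera_info(n)
    K=np.array([[c['fx'],0,c['cx']],[0,c['fy'],c['cy']],[0,0,1.]])
    if n=='wrist':
        T=np.array(c['tool_from_camera']); W=np.eye(4); W[:3,:3]=Ro.from_rotvec(s['tool_rot']).as_matrix(); W[:3,3]=s['ee_pos']; M=W@T
    else:
        M=np.eye(4); R=np.array(c['R']); M[:3,:3]=R.T; M[:3,3]=-R.T@np.array(c['t'])
    return p,d,K,M
def ray(K,M,u,v,z):
    r=M[:3,:3]@np.linalg.solve(K,[u,v,1.]); o=M[:3,3]; return o+r*(z-o[2])/r[2]
def cloud(d,K,M):
    v,u=np.mgrid[:480,:640]; P=np.stack([(u-K[0,2])/K[0,0]*d,(v-K[1,2])/K[1,1]*d,d],-1)
    W=P@M[:3,:3].T+M[:3,3]; W[d<=0]=np.nan; return W
E
python3 - <<'E'
from h import *
print(sensors.state())
for n in('scene','side','wrist'):
    p,d,K,M=grab(n); cv2.imwrite(f'pics/{n}0.png',p); np.savez(f'{n}0.npz',p=p,d=d,K=K,M=M); print(n,K[0,0],M.round(2).tolist())
E
```

```text
{'time_s': 0.0, 'joint_positions': array([-8.54121360e-02,  1.31151776e-01,  1.48927044e+00,  1.03463748e-05,
        1.52300542e+00, -8.54246260e-02]), 'joint_vel': array([ 0.0002075 ,  0.00058604,  0.00030505, -0.00037242,  0.00014455,
       -0.00034259]), 'tau': array([-1.61290725e-03, -5.59853125e+01, -4.91755986e+01,  7.67333270e-02,
        3.59135563e-02, -2.97389461e-04]), 'ee_pos': array([5.99461845e+02, 6.48765503e-02, 2.34597887e+02]), 'tool_rot': array([-2.22043065e+00, -2.22045726e+00,  1.84359726e-03]), 'contact_force': array([ 0.18931315, -0.35679933, -0.14191812]), 'wrist_torque': array([-0.01114054, -0.05785814, -0.02183939]), 'grip_force': 0.0, 'grip_width': 92.74036968442219}
scene 592.8442690349747 [[0.82, -0.29, 0.5, -190.08], [-0.58, -0.4, 0.71, -967.53], [-0.01, -0.87, -0.5, 792.68], [0.0, 0.0, 0.0, 1.0]]
side 517.9417488957533 [[0.86, -0.2, 0.47, -65.58], [-0.51, -0.3, 0.81, -968.97], [-0.02, -0.93, -0.36, 536.69], [0.0, 0.0, 0.0, 1.0]]
wrist 383.7777454437022 [[1.0, 0.0, -0.0, 600.64], [0.0, -0.96, -0.27, 74.44], [-0.0, 0.27, -0.96, 383.86], [0.0, 0.0, 0.0, 1.0]]
```

View pics/scene0.png

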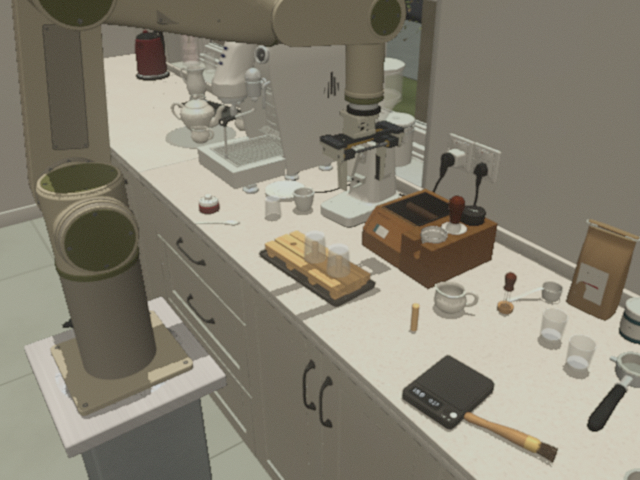

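View pics/side0.png

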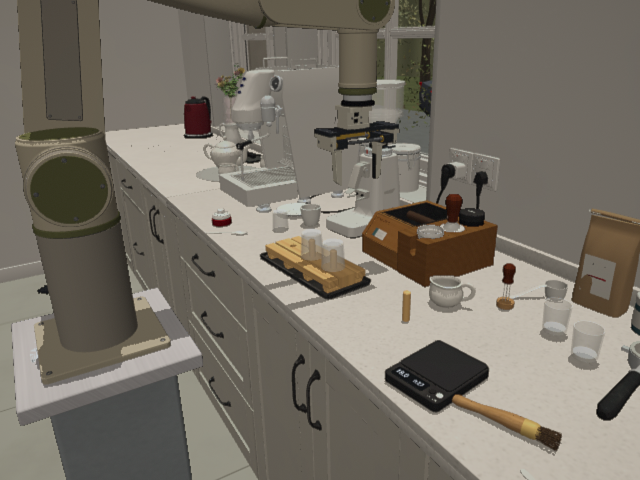

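The scene view shows the tray near (316,267) with tumblers at (315,246) and (338,262), and the peg at (415,318). Glass candidates are at (272,208), (553,325) and (580,354). I'll convert these to world points.

```bash
python3 - <<'E'
from h import *
for n,L in(('scene',{'pegfoot':(414,330,0),'pegtop':(415,305,64),'g272':(272,218,0),'g303':(303,211,0),'g553':(552,340,0),'g580':(578,372,0),'trayA':(260,255,12),'trayB':(330,300,12),'trayC':(373,281,12),'tum1':(315,235,100),'tum2':(338,250,100)}),('side',{'pegfoot':(406,321,0),'g280':(280,231,0),'g557':(556,337,0),'g587':(586,361,0),'tum1':(311,231,100),'tum2':(332,242,100)})):
    z=np.load(n+'0.npz'); 
    for k,(u,v,h) in L.items(): print(n,k,ray(z['K'],z['M'],u,v,h).round(0))
z=np.load('scene0.npz')
E
python3 - <<'E'
import cv2
a=cv2.imread('pics/scene0.png'); b=cv2.imread('pics/side0.png')
import numpy as np
c=np.hstack([cv2.resize(a[170:270,230:330],(400,400),interpolation=2),cv2.resize(a[290:390,520:620],(400,400),interpolation=2)])
cv2.imwrite('pics/c1.png',c)
E
```

```text
scene pegfoot [ 531. -272.    0.]
scene pegtop [ 530. -270.   64.]
scene g272 [548. 334.   0.]
scene g303 [644. 319.   0.]
scene g553 [ 739. -462.   -0.]
scene g580 [ 699. -549.    0.]
scene trayA [410. 162.  12.]
scene trayB [441. -96.  12.]
scene trayC [567. -93.  12.]
scene tum1 [493.  37. 100.]
scene tum2 [497. -50. 100.]
side pegfoot [ 531. -271.    0.]
side g280 [548. 330.   0.]
side g557 [ 728. -468.    0.]
side g587 [ 706. -544.    0.]
side tum1 [496.  46. 100.]
side tum2 [500. -42. 100.]
```

View pics/c1.png

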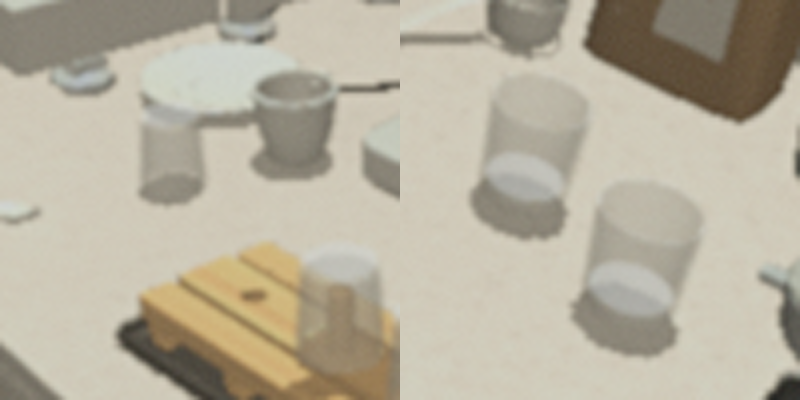

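View pics/wrist0.png

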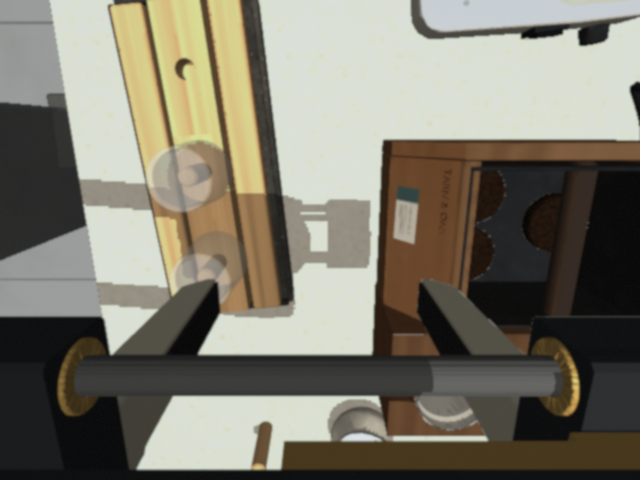

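The wrist view shows the empty hole at (184,69) and the tumblers at roughly (188,177) and (210,270). The glass at scene (272,208) is upside down, with its thick end on top, so it is the shot glass; the other two stand upright. Next I'll refine these positions.

Run:
```python
from h import *
z=np.load('wrist0.npz'); K,M,p=z['K'],z['M'],z['p']
print('hole w',ray(K,M,184,69,38)); a=ray(K,M,152,0,38);b=ray(K,M,207,200,38) 
zs=np.load('scene0.npz'); print('hole s',ray(zs['K'],zs['M'],293.25,243.75,38))
# slat gaps/rail edges: dark lines at several rows
g=cv2.cvtColor(p,cv2.COLOR_BGR2GRAY)
for v in (20,40,90,110,130):print(v,g[v,110:270:2].tolist())
# peg via colour in scene & side
for n,box in(('scene',(395,295,435,340)),('side',(390,280,425,330)),('wrist',(240,410,284,470))):
    z=np.load(n+'0.npz'); x0,y0,x1,y1=box; h=cv2.cvtColor(z['p'],cv2.COLOR_BGR2HSV)[y0:y1,x0:x1]
    m=(h[...,1]>90); ys,xs=np.nonzero(m); xs+=x0; ys+=y0
    print(n,len(xs),xs.min(),xs.max(),ys.min(),ys.max(), [(y,xs[ys==y].min(),xs[ys==y].max()) for y in range(ys.min(),ys.max()+1,5)])
    W=cloud(z['d'],z['K'],z['M'])[ys,xs]; print(np.nanmedian(W,0),np.nanmax(W[:,2]))
# box and heights near tray
W=cloud(zs['d'],zs['K'],zs['M']); m=(W[...,0]>540)&(W[...,0]<660)&(W[...,1]>-150)&(W[...,1]<250)&(W[...,2]>15)&(W[...,2]<150)
print('box',np.nanpercentile(W[m],[1,50,99],axis=0))
```

```text
hole w [488.23908154 123.91748009  38.        ]
hole s [485.1664938  122.65387549  38.        ]
20 [161, 140, 194, 203, 198, 194, 194, 196, 199, 202, 201, 200, 200, 200, 200, 201, 186, 141, 83, 72, 154, 207, 208, 202, 199, 199, 196, 194, 192, 191, 189, 192, 198, 205, 208, 205, 202, 201, 200, 204, 206, 208, 209, 210, 210, 209, 167, 81, 70, 76, 141, 195, 205, 201, 197, 196, 198, 200, 204, 204, 201, 202, 202, 203, 203, 188, 133, 71, 59, 60, 61, 61, 64, 74, 68, 96, 201, 220, 221, 220]
40 [220, 219, 178, 133, 189, 201, 197, 195, 193, 195, 199, 203, 201, 200, 201, 201, 201, 194, 176, 130, 78, 79, 162, 208, 209, 201, 199, 199, 197, 195, 192, 190, 185, 184, 195, 208, 209, 206, 202, 200, 201, 205, 207, 209, 208, 210, 210, 200, 128, 72, 68, 98, 160, 198, 202, 198, 195, 197, 198, 203, 204, 203, 204, 204, 204, 202, 189, 150, 82, 54, 53, 53, 52, 56, 66, 61, 68, 174, 220, 221]
90 [220, 221, 221, 221, 221, 220, 220, 205, 131, 171, 199, 198, 194, 192, 194, 196, 199, 200, 201, 202, 202, 203, 195, 176, 123, 76, 91, 179, 211, 208, 202, 200, 199, 197, 195, 191, 186, 181, 191, 206, 211, 207, 202, 199, 20
[... 791 characters left out ...]
202, 197, 196, 199, 204, 206, 204, 202, 204, 195, 130, 70, 69, 114, 184, 202, 200, 195, 192, 194, 195, 197, 200, 202, 203, 205, 205, 192, 149, 82, 62, 60, 59, 53, 51]
scene 140 411 418 304 330 [(304, np.int64(414), np.int64(415)), (309, np.int64(413), np.int64(417)), (314, np.int64(412), np.int64(417)), (319, np.int64(412), np.int64(416)), (324, np.int64(412), np.int64(416)), (329, np.int64(411), np.int64(415))]
[ 528.90845385 -271.97358092   35.39609072] 64.53145010378398Traceback (most recent call last):
  File "<stdin>", line 12, in <module>
    return umr_minimum(a, axis, None, out, keepdims, initial, where)
ValueError: zero-size array to reduction operation minimum which has no identity
```

Call:
{"api": "carry_out", "payload": {
  "series": [
    [-7,-31,-5.5,0,0,0],
    [-7,-31,-5.5,0,0,0],
    [-7,-31,-5.5,0,0,0],
    [-7,-31,-5.5,0,0,0],
    [-7,-31,-5.5,0,0,0],
    [-7,-31,-5.5,0,0,0],
    [-7,-31,-5.5,0,0,0],
    [-7,-31,-5.5,0,0,0],
    [-7,-31,-5.5,0,0,0],
    [-7,-31,-5.5,0,0,0],
    [0,0,0,0,0,0]
  ],
  "hand": 0.6
}}

```text
time_s: 1.07
ee_pos: [527.4, -314.7, 178.8]
tool_rot: [-2.225, -2.216, 0.004]
contact_force: [0.1, 0.8, -0.1]
grip_width: 55.7
grip_force: 0.0
```

Run:
```python
from h import *
s=sensors.state(); print(s['ee_pos'],s['tool_rot'])
p,d,K,M=grab('wrist'); cv2.imwrite('pics/w1.png',p); np.savez('w1.npz',p=p,d=d,K=K,M=M)
uv=K@np.linalg.inv(M)[:3]@np.array([531,-271,64,1]);uv/=uv[2];print(uv)
h=cv2.cvtColor(p,cv2.COLOR_BGR2HSV); m=cv2.inRange(h,(8,80,60),(28,255,255))
n,l,st,c=cv2.connectedComponentsWithStats(m)
for i in range(1,n):
    if st[i,4]>150: print(st[i],c[i])
W=cloud(d,K,M); mm=(abs(W[...,2]-62)<4)&(abs(W[...,0]-531)<20)&(abs(W[...,1]+271)<20); print(mm.sum(),np.nanmean(W[mm],0),np.nanmin(W[mm],0),np.nanmax(W[mm],0))
z=np.load('wrist0.npz')
a=ray(z['K'],z['M'],147,20,38);b=ray(z['K'],z['M'],169,130,38);print('rail',a,b,'yaw',np.degrees(np.arctan2(-(a-b)[0],(a-b)[1])))
```

```text
[ 527.41238266 -314.70452591  178.78422718] [-2.22513679 -2.21579314  0.00377718]
[322.30495269 177.21941278   1.        ]
[575   0  65  14 868] [607.52073733   6.34101382]
[320 157  22  26 358] [329.22346369 169.83519553]
[ 550  224   44   40 1341] [571.06785981 243.67710664]
[456 342  23  74 809] [469.32138443 383.15203956]
[158 345  15  71 474] [163.83755274 382.48523207]
[ 213  416  217   41 1013] [284.63573544 438.16584403]
434 [ 536.92510642 -267.3878897    63.02822866] [ 529.43107517 -275.46131213   58.11133101] [ 544.6064244  -259.77753463   65.63885938]
rail [461.77688838 160.45577654  38.        ] [470.62364877  75.01142439  38.        ] yaw 5.911242745442457
```

View pics/w1.png

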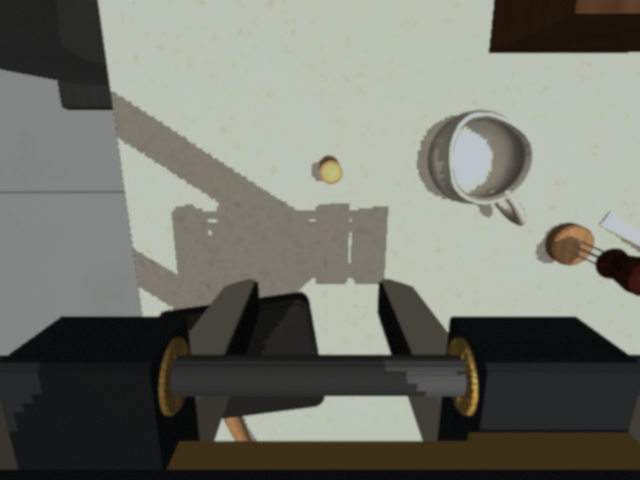

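The peg top is at (330,170), consistent with z = 63 mm; the jug is to its right at (485,160). I'll centre over the peg and recheck.

Call:
{"api": "carry_out", "payload": {
  "series": [
    [4,22,-8,0,0,0],
    [4,23,-8,0,0,0],
    [0,0,0,0,0,0],
    [0,0,0,0,0,0]
  ]
}}

```text
time_s: 1.45
ee_pos: [538.1, -263.0, 164.0]
tool_rot: [-2.218, -2.223, 0.0]
contact_force: [1.3, 0.1, 0.8]
grip_width: 55.9
grip_force: 0.0
```

```bash
cat > peg.py <<'E'
from h import *
s=sensors.state(); e=s['ee_pos']; print(e,s['tool_rot'])
p,d,K,M=grab('wrist')
g=lambda x: (lambda q:q[:2]/q[2])(K@np.linalg.inv(M)[:3]@np.array([*x,1]))
h=cv2.cvtColor(p,cv2.COLOR_BGR2HSV); m=cv2.inRange(h,(8,80,60),(28,255,255)); m[340:]=0
n,l,st,c=cv2.connectedComponentsWithStats(m)
for i in range(1,n):
    if st[i,4]>150: print(st[i],c[i],ray(K,M,*c[i],63))
print('tcp axis at z63',g((e[0],e[1],63)))
W=cloud(d,K,M); mm=(abs(W[...,2]-62)<4)&(abs(W[...,0]-533)<25)&(abs(W[...,1]+271)<25); print(mm.sum(),np.nanmedian(W[mm],0),(np.nanmin(W[mm],0)+np.nanmax(W[mm],0))/2)
E
python3 peg.py
```

```text
[ 538.05460429 -262.97357901  164.04148296] [-2.21754303e+00 -2.22324460e+00  2.13192978e-04]
[ 525   15  115  106 6912] [585.70023148  73.41869213] [ 699.98936759 -154.6610382    63.        ]
[304 221  23  41 735] [315.32380952 241.80680272] [ 536.91613569 -261.07442875   63.        ]
[538 288  42  30 985] [558.68426396 303.9786802 ] [ 709.87152365 -306.40717146   63.        ]
tcp axis at z63 [316.99387867 244.49542867]
431 [ 537.36366928 -266.63199696   63.21759542] [ 537.03606225 -267.94276912   61.66689024]
```

Call:
{"api": "carry_out", "payload": {
  "series": [
    [-1,-4.5,0,0,0,0],
    [0,0,-30,0,0,0],
    [0,0,-30,0,0,0],
    [0,0,-29,0,0,0],
    [0,0,-29,0,0,0],
    [0,0,0,0,0,0],
    [0,0,0,0,0,0],
    [0,0,0,0,0,0]
  ]
}}

```text
time_s: 2.17
ee_pos: [537.9, -270.6, 48.6]
tool_rot: [2.22, 2.219, 0.001]
contact_force: [0.1, 0.3, -0.1]
grip_width: 56.0
grip_force: 0.0
```

Call:
{"api": "carry_out", "payload": {
  "series": [
    [0,0,0,0,0,0],
    [0,0,0,0,0,0],
    [0,0,0,0,0,0],
    [0,0,0,0,0,0],
    [0,0,0,0,0,0],
    [0,0,0,0,0,0]
  ],
  "hand": 0,
  "newtons": 30
}}

```text
time_s: 2.67
ee_pos: [537.1, -269.5, 47.0]
tool_rot: [2.221, 2.221, 0.0]
contact_force: [-0.6, 0.5, -0.3]
grip_width: 20.3
grip_force: 0.0
```

Call:
{"api": "carry_out", "payload": {
  "series": [
    [0,0,0,0,0,0],
    [0,0,0,0,0,0],
    [0,0,0,0,0,0],
    [0,0,0,0,0,0]
  ]
}}

```text
time_s: 3.0
ee_pos: [537.0, -269.5, 46.7]
tool_rot: [2.221, 2.221, -0.0]
contact_force: [-0.9, -0.0, 2.0]
grip_width: 15.6
grip_force: 30.0
```

Run:
```python
from h import *
p,d,K,M=grab('wrist'); q=p[230:480,150:480]
p2,d2,K2,M2=grab('side'); r=cv2.resize(p2[230:350,350:470],(440,440),interpolation=2)
q=cv2.resize(q,(360,273)); o=np.zeros((440,800,3),np.uint8); o[:273,:360]=q; o[:,360:]=r; cv2.imwrite('pics/grip.png',o)
# mean pose
E=[]
for i in range(6): vision.read_camera('side'); E.append(sensors.state()['ee_pos'])
print(np.mean(E,0),np.std(E,0))
```

```text
[ 537.06482479 -269.493855     46.73718823] [0.01686421 0.01163566 0.01039541]
```

View pics/grip.png

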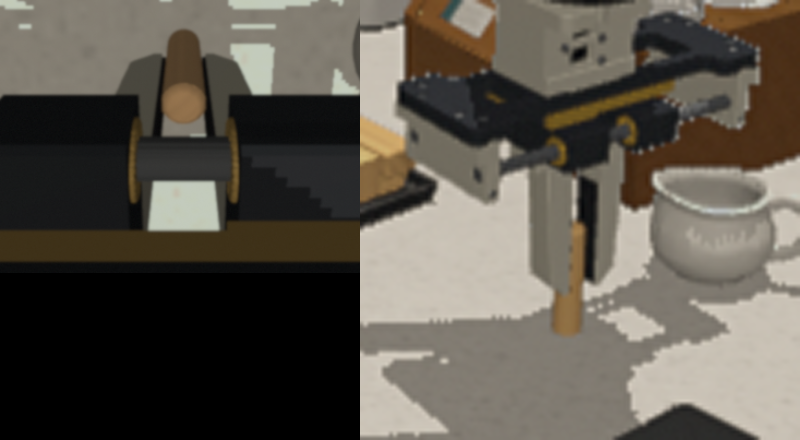

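The peg is held upright; its top is at (183,103) in the left crop. I'll lift it and move to a viewpoint over the hole.

Call:
{"api": "carry_out", "payload": {
  "series": [
    [0,0,32,0,0,0],
    [0,0,32,0,0,0],
    [0,0,32,0,0,0],
    [0,0,32,0,0,0]
  ]
}}

```text
time_s: 3.73
ee_pos: [536.5, -269.2, 175.4]
tool_rot: [-2.221, -2.221, 0.001]
contact_force: [-0.1, -0.5, -0.3]
grip_width: 15.4
grip_force: 30.0
```

Call:
{"api": "carry_out", "payload": {
  "series": [
    [-5,35,0,0,0,0],
    [-5,35,0,0,0,0],
    [-5,35,0,0,0,0],
    [-5,35,0,0,0,0],
    [-5,35,0,0,0,0],
    [-5,35,0,0,0,0],
    [-5,35,0,0,0,0],
    [-5,35,0,0,0,0],
    [-5,35,0,0,0,0],
    [-5,35,0,0,0,0],
    [0,0,0,0,0,0],
    [0,0,0,0,0,0]
  ]
}}

```text
time_s: 4.73
ee_pos: [486.5, 82.1, 174.4]
tool_rot: [-2.217, -2.226, 0.0]
contact_force: [-0.6, 0.1, -0.4]
grip_width: 15.4
grip_force: 30.0
```

Call:
{"api": "carry_out", "payload": {
  "series": [
    [0,0,0,0,0,0],
    [0,0,0,0,0,0],
    [0,0,0,0,0,0]
  ]
}}

```text
time_s: 4.98
ee_pos: [487.2, 79.3, 174.5]
tool_rot: [2.223, 2.219, -0.001]
contact_force: [-0.3, -0.5, -0.1]
grip_width: 15.4
grip_force: 30.0
```

Run:
```python
from h import *
s=sensors.state(); print(s['ee_pos'],s['contact_force'])
p,d,K,M=grab('wrist'); cv2.imwrite('pics/w2.png',p); np.savez('w2.npz',p=p,d=d,K=K,M=M)
g=cv2.cvtColor(p,cv2.COLOR_BGR2GRAY); q=K@np.linalg.inv(M)[:3]@[488,124,38,1]; print(q[:2]/q[2])
h=cv2.cvtColor(p,cv2.COLOR_BGR2HSV); m=cv2.inRange(h,(8,60,60),(28,255,255))
W=cloud(d,K,M)
hd=(abs(W[...,0]-488)<14)&(abs(W[...,1]-124)<14)&(W[...,2]<32); v,u=np.nonzero(hd); print('hole depth px',len(u),u.min(),u.max(),v.min(),v.max(),np.nanmin(W[hd][:,2]))
e=s['ee_pos']; pg=(abs(W[...,0]-e[0])<14)&(abs(W[...,1]-e[1])<15)&(m>0)&(W[...,2]<e[2]+30)&(W[...,2]>e[2]-55)
P=W[pg]
for z0 in range(int(e[2]-50),int(e[2]+30),6):
    s_=P[(P[:,2]>=z0)&(P[:,2]<z0+6)]
    if len(s_)>5: print(z0,len(s_),s_.min(0).round(1),s_.max(0).round(1))
```

```text
[487.18891238  79.2837428  174.49397617] [-0.29652496 -0.4573243  -0.06897421]
[318.00757991 172.47936974]
hole depth px 392 309 331 161 182 16.37661248612858
124 36 [480.5  82.5 127.4] [496.1  89.1 130. ]
130 103 [480.6  82.9 130.2] [496.   89.3 135.9]
136 111 [480.8  83.8 136. ] [495.7  89.3 142. ]
142 122 [480.4  82.5 142.1] [496.1  89.2 147.9]
148 136 [480.7  83.4 148.1] [495.8  89.3 154. ]
154 166 [473.8  82.8 154.1] [501.   89.7 159.9]
160 165 [473.5  83.7 160.1] [495.6  89.4 166. ]
166 182 [480.5  83.3 166. ] [495.6  89.5 172. ]
172 201 [480.5  83.3 172. ] [495.6  89.5 178. ]
178 224 [480.5  71.5 178. ] [495.9  89.6 184. ]
184 430 [480.4  71.2 184. ] [496.   89.7 190. ]
190 999 [480.5  73.3 190. ] [495.8  88.9 195.8]
196 7 [480.5  72.8 196.1] [480.6  76.5 197.1]
```

View pics/w2.png

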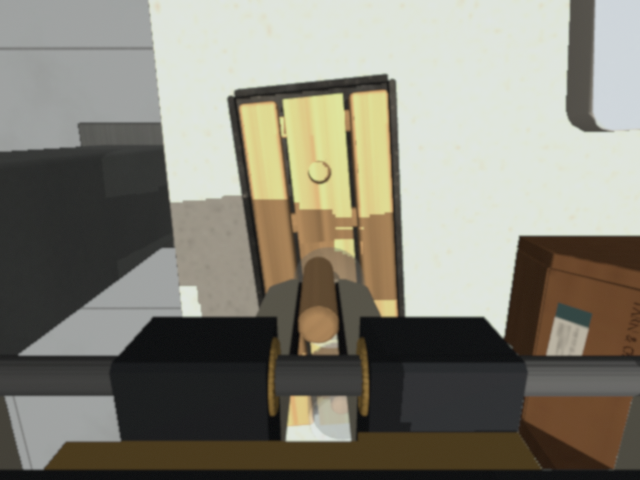

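Run:
```python
from h import *
z=np.load('w2.npz'); K,M,p,d=z['K'],z['M'],z['p'],z['d']
W=cloud(d,K,M); print('hole',ray(K,M,320,171.5,38), 'rail z',np.nanmedian(W[140:155,300:335,2]))
hd=(W[...,2]<np.nanmedian(W[140:155,300:335,2])-1.5); hd[:155]=0;hd[190:]=0;hd[:,:303]=0;hd[:,337:]=0
c,_=cv2.findContours(hd.astype(np.uint8),0,1); c=max(c,key=len); print(cv2.fitEllipse(c),cv2.boundingRect(c))
h=cv2.cvtColor(p,cv2.COLOR_BGR2GRAY)
print(h[158:188:1,320].tolist()); print(h[171,302:340].tolist())
```

```text
hole [489.46890344 124.71339196  38.        ] rail z 37.97418319855939
((319.7206115722656, 171.7777557373047), (22.132673263549805, 22.358640670776367), 41.003082275390625) (309, 161, 23, 23)
[217, 214, 199, 181, 189, 203, 208, 208, 209, 209, 209, 208, 208, 209, 209, 209, 209, 209, 209, 208, 207, 200, 170, 127, 98, 125, 177, 206, 212, 213]
[208, 207, 207, 205, 200, 189, 182, 196, 213, 218, 218, 218, 217, 216, 214, 212, 210, 209, 209, 208, 208, 207, 206, 203, 195, 171, 141, 124, 138, 172, 201, 212, 214, 214, 215, 215, 215, 214]
```

Hole centre is about (319.5,171.7), and the ray puts it on the rail at z = 38, as it should be. The peg needs to shift by about (+1, +43) mm.

Call:
{"api": "carry_out", "payload": {
  "series": [
    [0.5,22,0,0,0,0],
    [0.5,21,0,0,0,0],
    [0,0,-25,0,0,0],
    [0,0,-25,0,0,0],
    [0,0,-25,0,0,0],
    [0,0,-7,0,0,0],
    [0,0,0,0,0,0],
    [0,0,0,0,0,0],
    [0,0,0,0,0,0],
    [0,0,0,0,0,0]
  ]
}}

```text
time_s: 5.87
ee_pos: [489.5, 123.5, 94.7]
tool_rot: [2.221, 2.22, 0.004]
contact_force: [0.4, -0.5, -0.3]
grip_width: 15.8
grip_force: 30.0
```

Run:
```python
from h import *
s=sensors.state(); print(s['ee_pos'],s['contact_force'],s['wrist_torque'],Ro.from_rotvec(s['tool_rot']).as_matrix()[:,2])
p,d,K,M=grab('wrist'); cv2.imwrite('pics/w3.png',cv2.resize(p[200:380,220:420],(600,540),interpolation=2)); np.savez('w3.npz',p=p,d=d,K=K,M=M)
p,d,K,M=grab('side'); cv2.imwrite('pics/s3.png',p)
```

```text
[489.50676928 123.50355351  94.66434772] [ 0.42068077 -0.50291583 -0.293061  ] [-0.03807402  0.03290568  0.02672687] [ 3.16836626e-03  4.59296886e-04 -9.99994875e-01]
```

View pics/w3.png

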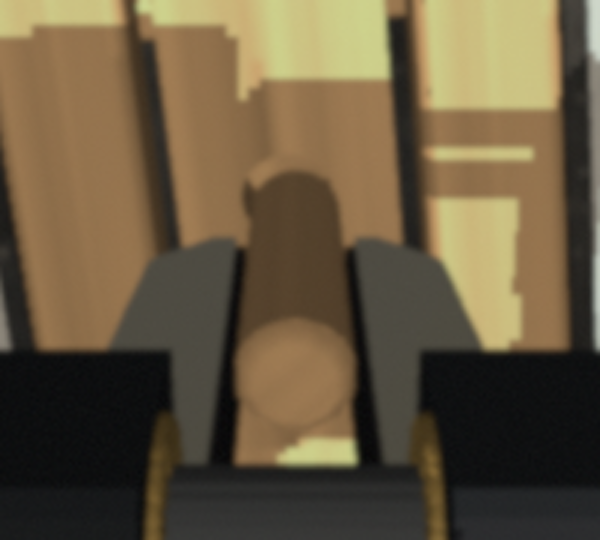

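The peg foot, spanning about 252–338 with its far edge at 170, almost covers the hole. The hole's left edge shows at 243 and its far edge at 155. I'll compute the remaining offset from these.

Run:
```python
from h import *
z=np.load('w3.npz'); K,M,p,d=z['K'],z['M'],z['p'],z['d']
f=lambda x,y,h:ray(K,M,220+x/3,200+y/3,h).round(1)
print('peg L,R,far',f(252,200,48),f(338,200,48),f(295,170,48)); print('hole L, far',f(243,195,38),f(290,155,38))
W=cloud(d,K,M)
g=cv2.cvtColor(p,cv2.COLOR_BGR2GRAY)
for v in (250,252,254,258,262,266): print(v,g[v,295:340].tolist())
for u in (308,312,316,320): print(u,g[240:265,u].tolist(),W[240:265,u,2].round(0).tolist())
```

```text
peg L,R,far [482.9 127.1  48. ] [498.4 127.1  48. ] [490.7 132.8  48. ]
hole L, far [480.9 124.5  38. ] [489.8 132.4  38. ]
250 [115, 115, 114, 113, 112, 111, 111, 110, 109, 106, 106, 104, 103, 102, 104, 108, 113, 118, 122, 124, 125, 126, 126, 126, 125, 123, 121, 120, 118, 118, 118, 117, 116, 117, 119, 120, 122, 123, 123, 123, 125, 125, 126, 126, 125]
252 [116, 116, 114, 113, 111, 111, 110, 110, 109, 108, 106, 105, 105, 107, 112, 115, 118, 119, 120, 120, 120, 120, 120, 120, 120, 119, 119, 119, 118, 118, 118, 117, 117, 117, 118, 120, 121, 122, 123, 124, 125, 126, 127, 126, 125]
254 [116, 117, 115, 114, 112, 110, 111, 110, 110, 110, 113, 117, 122, 125, 125, 125, 123, 121, 120, 118, 118, 118, 117, 116, 116, 115, 116, 116, 115, 115, 115, 117, 117, 117, 118, 120, 121, 122, 123, 124, 125, 125, 126, 125, 125]
258 [117, 116, 116, 114, 112, 111, 111, 114, 121, 126, 129, 128, 129, 126, 121, 111, 101, 92, 83, 78, 76, 75, 74, 73, 72, 72, 74, 76, 79, 84, 90, 99, 105, 109, 113, 117, 120, 121, 123, 124, 124, 125, 126, 126, 126]
262 [117, 116, 116, 114, 110, 101, 83, 71, 77, 92, 101, 98, 86, 75, 71,
[... 722 characters left out ...]
 69] [38.0, 38.0, 38.0, 38.0, 38.0, 38.0, 38.0, 39.0, 38.0, 38.0, 38.0, 38.0, 19.0, 19.0, 18.0, 18.0, 18.0, 18.0, 47.0, 50.0, 53.0, 54.0, 57.0, 56.0, 59.0]
316 [127, 128, 127, 128, 128, 128, 128, 128, 129, 128, 126, 123, 120, 118, 118, 114, 103, 85, 75, 70, 71, 70, 71, 70, 71] [38.0, 38.0, 38.0, 38.0, 39.0, 38.0, 39.0, 38.0, 38.0, 38.0, 39.0, 19.0, 19.0, 18.0, 18.0, 18.0, 19.0, 50.0, 52.0, 52.0, 56.0, 56.0, 58.0, 59.0, 62.0]
320 [121, 122, 122, 122, 122, 122, 123, 123, 122, 123, 123, 122, 119, 117, 115, 112, 101, 86, 72, 69, 68, 68, 69, 68, 68] [38.0, 37.0, 38.0, 38.0, nan, 38.0, 38.0, 38.0, 37.0, 38.0, 38.0, 39.0, 18.0, 19.0, 17.0, 17.0, 17.0, 50.0, 52.0, 53.0, 54.0, 57.0, 58.0, 59.0, 60.0]
```

```bash
cat > fit.py <<'E'
from h import *
from scipy.optimize import least_squares
def fit(P,r):
    P=np.array(P)[:,:2]; f=least_squares(lambda c:np.hypot(*(P-c).T)-r,P.mean(0)-[0,6],loss='soft_l1',f_scale=.4); return f.x.round(2),len(P),np.std(f.fun).round(2)
z=np.load('w3.npz'); K,M,p,d=z['K'],z['M'],z['p'],z['d']
W=cloud(d,K,M)[...,2]; H=[];F=[]
for u in range(303,336):
    for v in range(240,268):
        if 35<W[v-1,u]<41 and W[v,u]<30: H.append(ray(K,M,u,v-.5,38))
        if W[v-1,u]<41 and W[v,u]>44: F.append(ray(K,M,u,v-.5,48)); break
for v in range(250,275):   # left hole edge
    for u in range(296,312):
        if 35<W[v,u-1]<41 and W[v,u]<30: H.append(ray(K,M,u-.5,v,38)); break
print('hole',fit(H,8.6),'foot',fit(F,8))
E
python3 fit.py
```

```text
hole (array([489.26, 124.36]), 37, np.float64(0.16)) foot (array([490.75, 125.17]), 28, np.float64(0.16))
```

Call:
{"api": "carry_out", "payload": {
  "series": [
    [-1.5,-0.8,0,0,0,0],
    [0,0,-3,0,0,0],
    [0,0,-3,0,0,0],
    [0,0,-2,0,0,0],
    [0,0,0,0,0,0],
    [0,0,-1,0,0,0],
    [0,0,-1,0,0,0],
    [0,0,-1,0,0,0],
    [0,0,0,0,0,0],
    [0,0,0,0,0,0],
    [0,0,0,0,0,0]
  ]
}}

```text
time_s: 6.88
ee_pos: [487.1, 122.7, 81.8]
tool_rot: [2.221, 2.221, 0.002]
contact_force: [4.5, 1.0, 0.1]
grip_width: 16.0
grip_force: 30.0
```

The foot is 3 mm into the hole, with a slight sideways load. I'll ease +x and continue down.

Call:
{"api": "carry_out", "payload": {
  "series": [
    [0.5,0.1,0,0,0,0],
    [0,0,-1,0,0,0],
    [0,0,-1,0,0,0],
    [0,0,-1,0,0,0],
    [0,0,0,0,0,0],
    [0,0,0,0,0,0]
  ]
}}

```text
time_s: 7.38
ee_pos: [487.2, 122.8, 78.6]
tool_rot: [2.221, 2.221, 0.0]
contact_force: [5.3, 0.2, -0.6]
grip_width: 15.2
grip_force: 30.0
```

Call:
{"api": "carry_out", "payload": {
  "series": [
    [0.8,0,0,0,0,0],
    [0,0,-1.5,0,0,0],
    [0,0,-1.5,0,0,0],
    [0,0,-1.5,0,0,0],
    [0,0,0,0,0,0],
    [0,0,0,0,0,0]
  ]
}}

```text
time_s: 7.88
ee_pos: [487.4, 122.8, 73.6]
tool_rot: [-2.221, -2.221, 0.001]
contact_force: [2.0, -0.4, -2.2]
grip_width: 15.5
grip_force: 30.0
```

Call:
{"api": "carry_out", "payload": {
  "series": [
    [0.2,0,0,0,0,0],
    [0,0,-1.5,0,0,0],
    [0,0,-1.5,0,0,0],
    [0,0,-1.5,0,0,0],
    [0,0,-1.5,0,0,0],
    [0,0,-1.5,0,0,0],
    [0,0,0,0,0,0],
    [0,0,0,0,0,0],
    [0,0,0,0,0,0]
  ]
}}

```text
time_s: 8.63
ee_pos: [488.0, 122.8, 66.6]
tool_rot: [-2.221, -2.221, 0.0]
contact_force: [-0.2, -0.0, -0.8]
grip_width: 15.7
grip_force: 30.0
```

Call:
{"api": "carry_out", "payload": {
  "series": [
    [0,0,-1,0,0,0],
    [0,0,-1,0,0,0],
    [0,0,-0.7,0,0,0],
    [0,0,0,0,0,0],
    [0,0,0,0,0,0]
  ]
}}

```text
time_s: 9.05
ee_pos: [488.3, 122.9, 64.6]
tool_rot: [2.221, 2.221, 0.001]
contact_force: [-2.3, -1.4, 6.9]
grip_width: 15.6
grip_force: 30.0
```

Call:
{"api": "carry_out", "payload": {
  "series": [
    [-0.3,-0.1,-0.8,0,0,0],
    [0,0,0,0,0,0],
    [0,0,0,0,0,0]
  ]
}}

```text
time_s: 9.3
ee_pos: [488.4, 122.9, 64.6]
tool_rot: [2.221, 2.221, 0.002]
contact_force: [-3.9, -0.3, 10.8]
grip_width: 15.5
grip_force: 30.0
```

The peg has bottomed: z is unchanged under an 11 N push. I'll release it, rise, and head for the shot glass.

Call:
{"api": "carry_out", "payload": {
  "series": [
    [0,0,0.8,0,0,0],
    [0,0,0,0,0,0],
    [0,0,0,0,0,0],
    [0,0,0,0,0,0],
    [0,0,0,0,0,0],
    [0,0,0,0,0,0]
  ],
  "hand": 0.5
}}

```text
time_s: 9.8
ee_pos: [487.5, 122.7, 63.7]
tool_rot: [-2.221, -2.221, 0.0]
contact_force: [-0.0, -0.1, 0.1]
grip_width: 45.8
grip_force: 0.0
```

Call:
{"api": "carry_out", "payload": {
  "series": [
    [0,0,10,0,0,0],
    [0,0,30,0,0,0],
    [0,0,30,0,0,0],
    [0,0,35,0,0,0],
    [10,30,0,0,0,0],
    [10,30,0,0,0,0],
    [10,30,0,0,0,0],
    [10,30,0,0,0,0],
    [10,30,0,0,0,0],
    [10,20,0,0,0,0],
    [0,0,0,0,0,0],
    [0,0,0,0,0,0]
  ]
}}

```text
time_s: 10.8
ee_pos: [547.7, 293.6, 169.2]
tool_rot: [2.219, 2.223, -0.001]
contact_force: [-0.6, -0.7, 0.8]
grip_width: 46.7
grip_force: 0.0
```

Call:
{"api": "carry_out", "payload": {
  "series": [
    [0,0,0,0,0,0],
    [0,0,0,0,0,0]
  ],
  "hand": 0.85
}}

```text
time_s: 10.97
ee_pos: [547.5, 291.8, 169.2]
tool_rot: [2.222, 2.22, -0.001]
contact_force: [1.0, -0.2, -0.1]
grip_width: 55.6
grip_force: 0.0
```

Run:
```python
from h import *
s=sensors.state(); print(s['ee_pos'],s['grip_width'])
p,d,K,M=grab('wrist'); np.savez('w4.npz',p=p,d=d,K=K,M=M)
p2,d2,K2,M2=grab('scene'); np.savez('s4.npz',p=p2,d=d2,K=K2,M=M2)
o=np.zeros((480,800,3),np.uint8); o[:,:500]=cv2.resize(p,(500,375+105)) if 0 else cv2.copyMakeBorder(cv2.resize(p,(500,375)),0,105,0,0,0); o[:300,500:]=cv2.resize(p2[170:270,240:340],(300,300),interpolation=2); cv2.imwrite('pics/w4.png',o)
W=cloud(d,K,M); 
for z0,z1 in((52,62),(30,50),(6,30)):
    m=(abs(W[...,0]-548)<45)&(abs(W[...,1]-330)<40)&(W[...,2]>z0)&(W[...,2]<z1); print(z0,m.sum(),np.nanpercentile(W[m],[1,50,99],axis=0).round(1).tolist() if m.sum() else '')
q=K@np.linalg.inv(M)[:3]@[548,332,58,1]; print(q[:2]/q[2])
```

```text
[547.51065072 291.75312936 169.1836086 ] 55.64201088440826
52 3231 [[539.8, 322.8, 54.8], [559.8, 343.3, 57.4], [579.8, 362.8, 59.1]]
30 106 [[537.3, 342.3, 30.8], [550.4, 361.9, 40.3], [572.1, 365.2, 49.7]]
6 110 [[536.6, 345.2, 6.4], [549.8, 362.9, 19.1], [575.0, 366.6, 29.5]]
[317.56448228 183.05914191]
```

View pics/w4.png

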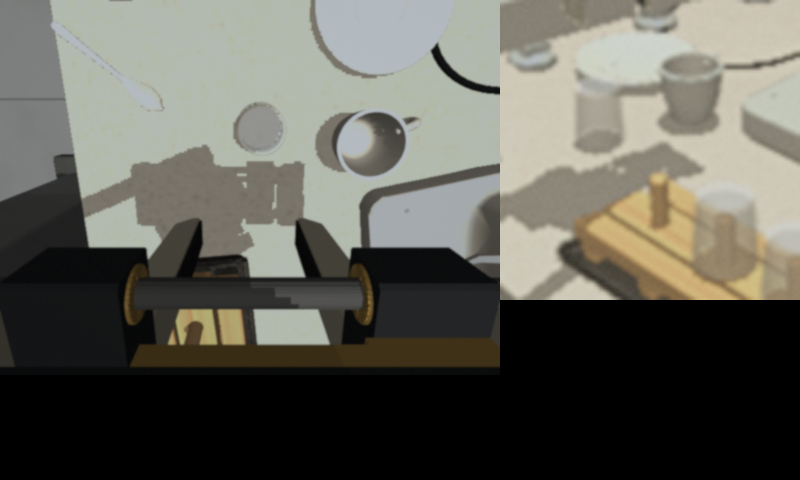

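The glass top disc is at about (260,128), measured as 40 mm across with z at 57 mm, centred at (560,343). The peg stands home in the drainer. I'll centre over the glass.

Call:
{"api": "carry_out", "payload": {
  "series": [
    [6,25,0,0,0,0],
    [6,26,0,0,0,0],
    [0,0,0,0,0,0],
    [0,0,0,0,0,0],
    [0,0,0,0,0,0]
  ],
  "hand": 0.72
}}

```text
time_s: 11.48
ee_pos: [559.6, 342.9, 168.9]
tool_rot: [2.222, 2.221, -0.001]
contact_force: [0.8, 0.1, 0.5]
grip_width: 66.5
grip_force: 0.0
```

Run:
```python
from h import *
s=sensors.state(); print(s['ee_pos'],s['grip_width'])
p,d,K,M=grab('wrist'); W=cloud(d,K,M); e=s['ee_pos']
m=(abs(W[...,0]-560)<30)&(abs(W[...,1]-343)<30)&(W[...,2]>52)&(W[...,2]<64)
v,u=np.nonzero(m); c,_=cv2.findContours(m.astype(np.uint8),0,1); c=max(c,key=cv2.contourArea); (cc,r)=cv2.minEnclosingCircle(c); el=cv2.fitEllipse(c)
P=W[m]; print(m.sum(),np.percentile(P,[0.5,50,99.5],axis=0).round(1).tolist()); print(el,ray(K,M,*el[0],58)-e)
m=(W[...,0]>590)&(W[...,0]<640)&(abs(W[...,1]-343)<60)&(W[...,2]>10)&(W[...,2]<120); P=W[m]; print('cup',np.percentile(P,[0.5,99.5],axis=0).round(0).tolist())
```

```text
[559.61743637 342.9350718  168.92268591] 66.50081712292325
2829 [[539.8, 322.8, 52.5], [559.7, 343.9, 57.5], [580.5, 363.7, 59.2]]
((317.5530090332031, 238.70127868652344), (58.66204833984375, 59.714237213134766), 88.16877746582031) [   0.45835725    1.16363969 -110.92268591]
cup [[626.0, 309.0, 14.0], [640.0, 403.0, 58.0]]
```

Call:
{"api": "carry_out", "payload": {
  "series": [
    [0.5,0.7,-35,0,0,0],
    [0,0,-35,0,0,0],
    [0,0,-35,0,0,0],
    [0,0,-26,0,0,0],
    [0,0,-10,0,0,0],
    [0,0,0,0,0,0],
    [0,0,0,0,0,0],
    [0,0,0,0,0,0]
  ]
}}

```text
time_s: 12.2
ee_pos: [562.0, 345.0, 30.8]
tool_rot: [2.221, 2.22, 0.006]
contact_force: [-0.1, -0.4, -0.7]
grip_width: 66.8
grip_force: 0.0
```

Call:
{"api": "carry_out", "payload": {
  "series": [
    [0,0,0,0,0,0],
    [0,0,0,0,0,0],
    [0,0,0,0,0,0],
    [0,0,0,0,0,0],
    [0,0,0,0,0,0],
    [0,0,0,0,0,0],
    [0,0,0,0,0,0]
  ],
  "hand": 0,
  "newtons": 15
}}

```text
time_s: 12.78
ee_pos: [560.7, 344.9, 29.2]
tool_rot: [2.221, 2.221, 0.002]
contact_force: [-2.1, -0.5, 6.4]
grip_width: 47.7
grip_force: 15.0
```

The glass is gripped. I'll lift it and carry it over the peg.

Call:
{"api": "carry_out", "payload": {
  "series": [
    [0,0,10,0,0,0],
    [0,0,30,0,0,0],
    [0,0,35,0,0,0],
    [0,0,35,0,0,0],
    [0,0,25,0,0,0],
    [0,0,0,0,0,0]
  ]
}}

```text
time_s: 13.28
ee_pos: [563.6, 346.2, 171.7]
tool_rot: [2.219, 2.219, 0.017]
contact_force: [1.6, 0.9, -0.8]
grip_width: 47.8
grip_force: 14.8
```

Call:
{"api": "carry_out", "payload": {
  "series": [
    [-7,-22,0,0,0,0],
    [-7,-22,0,0,0,0],
    [-7,-22,0,0,0,0],
    [-7,-22,0,0,0,0],
    [-7,-22,0,0,0,0],
    [-7,-22,0,0,0,0],
    [-7,-22,0,0,0,0],
    [-7,-22,0,0,0,0],
    [-8,-22,0,0,0,0],
    [-8,-21,0,0,0,0],
    [0,0,0,0,0,0],
    [0,0,0,0,0,0]
  ]
}}

```text
time_s: 14.28
ee_pos: [487.9, 124.7, 162.8]
tool_rot: [-2.223, -2.219, 0.0]
contact_force: [0.2, 0.5, -0.5]
grip_width: 47.2
grip_force: 14.8
```

Call:
{"api": "carry_out", "payload": {
  "series": [
    [0,0,0,0,0,0],
    [0,0,0,0,0,0],
    [0,0,0,0,0,0]
  ]
}}

```text
time_s: 14.53
ee_pos: [488.3, 126.2, 162.9]
tool_rot: [-2.22, -2.222, 0.0]
contact_force: [-0.1, -0.3, -0.4]
grip_width: 47.9
grip_force: 14.8
```

Run:
```python
from h import *
p,d,K,M=grab('side'); e=sensors.state()['ee_pos']
q=cv2.resize(p[150:310,230:400],(637,600),interpolation=2); cv2.imwrite('pics/s5.png',q); print(e)
```

```text
[488.33403559 126.19315187 162.8489181 ]
```

View pics/s5.png

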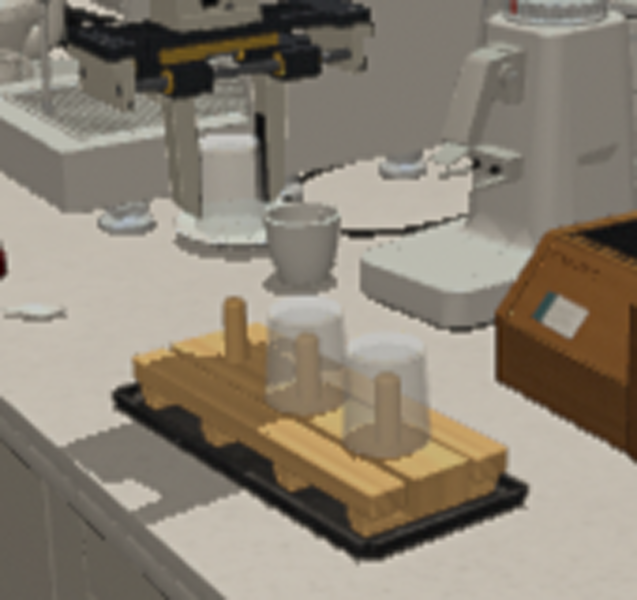

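The glass hangs upright with its mouth near (228,235), directly above the peg at (235,300); the tumblers are undisturbed. I'll lower it.

Call:
{"api": "carry_out", "payload": {
  "series": [
    [0,0,-20,0,0,0],
    [0,0,-20,0,0,0],
    [0,0,-15,0,0,0],
    [0,0,-15,0,0,0],
    [0,0,-12,0,0,0],
    [0,0,-5,0,0,0],
    [0,0,-2,0,0,0],
    [0,0,0,0,0,0],
    [0,0,0,0,0,0],
    [0,0,0,0,0,0],
    [0,0,0,0,0,0]
  ]
}}

```text
time_s: 15.5
ee_pos: [488.9, 125.5, 74.9]
tool_rot: [2.221, 2.221, 0.002]
contact_force: [0.1, -0.0, -1.0]
grip_width: 47.3
grip_force: 14.8
```

Call:
{"api": "carry_out", "payload": {
  "series": [
    [0,0,-1,0,0,0],
    [0,0,-1,0,0,0],
    [0,0,-1,0,0,0],
    [0,0,-1,0,0,0],
    [0,0,0,0,0,0],
    [0,0,0,0,0,0]
  ]
}}

```text
time_s: 16.0
ee_pos: [488.1, 125.4, 69.8]
tool_rot: [-2.221, -2.221, 0.0]
contact_force: [0.6, -0.5, -0.6]
grip_width: 47.4
grip_force: 14.8
```

Call:
{"api": "carry_out", "payload": {
  "series": [
    [0,0,-0.5,0,0,0],
    [0,0,-0.5,0,0,0],
    [0,0,-0.5,0,0,0],
    [0,0,-0.5,0,0,0],
    [0,0,0,0,0,0],
    [0,0,0,0,0,0]
  ]
}}

```text
time_s: 16.5
ee_pos: [488.2, 125.4, 67.9]
tool_rot: [-2.221, -2.221, 0.0]
contact_force: [-0.3, -0.4, -2.4]
grip_width: 47.2
grip_force: 14.8
```

Call:
{"api": "carry_out", "payload": {
  "series": [
    [0,0,-0.4,0,0,0],
    [0,0,-0.4,0,0,0],
    [0,0,0,0,0,0],
    [0,0,0,0,0,0]
  ]
}}

```text
time_s: 16.83
ee_pos: [488.3, 125.4, 67.3]
tool_rot: [2.221, 2.221, 0.0]
contact_force: [-0.4, -0.2, 0.3]
grip_width: 47.4
grip_force: 14.8
```

Call:
{"api": "carry_out", "payload": {
  "series": [
    [0,0,-0.4,0,0,0],
    [0,0,-0.3,0,0,0],
    [0,0,0,0,0,0],
    [0,0,0,0,0,0]
  ]
}}

```text
time_s: 17.17
ee_pos: [488.3, 125.4, 67.1]
tool_rot: [2.221, 2.221, 0.0]
contact_force: [-3.6, -1.0, 6.7]
grip_width: 47.6
grip_force: 15.0
```

Soft contact. I'll relieve the load slightly, then open.

Call:
{"api": "carry_out", "payload": {
  "series": [
    [0.2,0,0.3,0,0,0],
    [0,0,0,0,0,0]
  ]
}}

```text
time_s: 17.33
ee_pos: [488.3, 125.4, 67.2]
tool_rot: [-2.221, -2.221, 0.0]
contact_force: [-3.8, -0.7, 6.4]
grip_width: 47.6
grip_force: 14.9
```

Call:
{"api": "carry_out", "payload": {
  "series": [
    [0,0,0,0,0,0],
    [0,0,0,0,0,0],
    [0,0,0,0,0,0],
    [0,0,0,0,0,0],
    [0,0,0,0,0,0],
    [0,0,0,0,0,0]
  ],
  "hand": 0.72
}}

```text
time_s: 17.83
ee_pos: [488.4, 125.4, 66.6]
tool_rot: [-2.221, -2.221, 0.0]
contact_force: [-0.3, 0.4, 0.8]
grip_width: 66.8
grip_force: 0.0
```

Call:
{"api": "carry_out", "payload": {
  "series": [
    [0,0,10,0,0,0],
    [0,0,25,0,0,0],
    [0,0,30,0,0,0],
    [0,0,30,0,0,0],
    [0,0,30,0,0,0],
    [30,0,20,0,0,0],
    [30,0,0,0,0,0],
    [0,0,0,0,0,0],
    [0,0,0,0,0,0]
  ]
}}

```text
time_s: 18.58
ee_pos: [549.1, 125.3, 211.9]
tool_rot: [-2.222, -2.221, 0.001]
contact_force: [-0.1, 0.2, -0.3]
grip_width: 67.3
grip_force: 0.0
```

Run:
```python
from h import *
p,d,K,M=grab('side'); p2,*_=grab('scene')
q=np.hstack([cv2.resize(p[190:310,245:375],(400,369),interpolation=2),cv2.resize(p2[200:310,250:380],(400,369),interpolation=2)]); cv2.imwrite('pics/s6.png',q); print(sensors.state()['contact_force'])
p,d,K,M=grab('wrist'); W=cloud(d,K,M)
m=(abs(W[...,0]-489)<30)&(abs(W[...,1]-125)<32)&(W[...,2]>75)&(W[...,2]<110); print(m.sum(),np.percentile(W[m],[1,50,99],axis=0).round(1).tolist())
```

```text
[-0.53227166 -0.22862248 -0.10936658]
3110 [[470.1, 104.0, 76.5], [491.4, 126.2, 95.4], [511.2, 145.1, 97.2]]
```

View pics/s6.png

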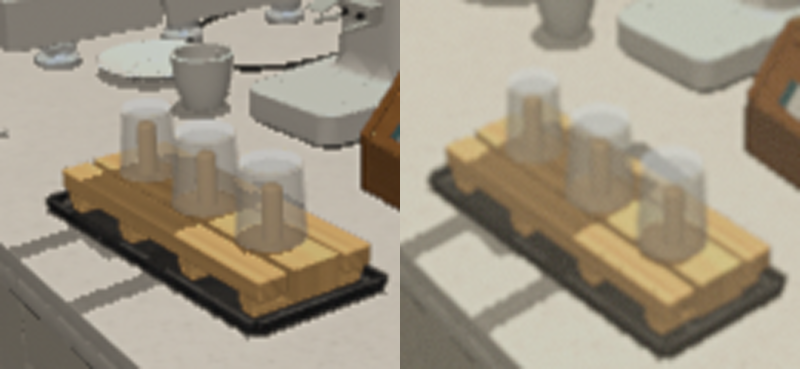

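The shot glass stands over the peg at (148,140) left and (532,115) right. It is flat, with its top at z ≈ 96 as expected, and both tumblers are in place.

```bash
python3 -c "
from bench import workorder
print(workorder.sign_off())"
```

```text
the job is handed in; nothing more can be done
None
```

The drying peg is fully home in the drainer, the shot glass stands over it with its rim flat on the drainer, both tumblers are where they were, and the job was handed in at about 19 s on the robot's clock.

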